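Bring the red-lidded tub to the front of the turntable

ROBOT

A 7-joint arm with a two-finger parallel gripper is mounted at the origin on a cart in front of the work surface, level with it; the furniture and walls round the work are solid. World frame = base frame: x ahead of the robot, y to its left, z up, the work surface at z = 0. Lengths are in m, angles in degrees, forces in N, time in s.
With the tool pointing down it reaches from about 0.4 to 0.85 m from the base axis. Payload 10.4 kg.
Tool frame: the origin (TCP) lies at the very end of the fingers, on their centre line; the grasp point (between the pads) lies 19 mm behind it (grasp_offset is the distance from the TCP to the grasp point, in m); z points along the fingers, y is the line along which they close (so a half turn about z gives the same grasp; the last joint's range is limited). The gripper opens to 85 mm and grips with 20 to 120 N. Pads are 22 mm wide; open, the fingers measure 114 mm over their backs; the gripper's body (76 mm by 85 mm) begins 54 mm behind the grasp point. The pads swing forward as they close: fully open they stand 13 mm farther back than shut.
Start: joints at [-65.122, 19.034, -3.707, 83.658, 1.238, 77.344, -5.071], TCP at [0.276, 0.561, 0.231] pointing down, gripper open.
Joint ranges: [-148.97, 148.97], [-28.65, 121.19], [-84.17, 76.75], [9.2, 138.47], [-72.65, 252.65], [3.7, 117.97], [-149.18, 149.18]. Speed limits (degrees/s): [127.2, 127.2, 159.86, 159.86, 180, 180, 180].

INTERFACE

Orientations are given as a 3x3 rotation matrix whose columns are the frame's x, y, z axes.
In Python, from bench import read_state, camera, close_job, masks_of, grasp_offset gives the robot as it stands.
- The arm moves only by the shell command python3 -m handwheel 'ROWS'. ROWS is JSON, a list of rows, each an object of numbers: "x", "y", "z": the shift along the tool's x, y, z in mm; "ax", "ay", "az": the turn, a rotation vector about the tool's x, y, z in rad; "jaw": the opening, from 0 (shut) to 1 (fully open). In form: [{"x": .., "y": .., "z": .., "ax": .., "ay": .., "az": .., "jaw": ..}, ...]. A call has 1 to 12 rows; each row shifts and turns the commanded pose from where the row before left it, along the tool's axes as they then stand; what a row does not reach is not made up. A row lasts 1/10 s, in which the tool goes at most 50 mm and 8.59 degrees, less where a joint would pass 70% of its speed; a pose out of reach is approached as far as the arm can. A call is refused whole if a number of a shift passes 50 or a number of a turn 0.15, either way. A call with a gripper value outside its range is refused whole. The fingers move at their own pace and stop on an object; the grip force is fixed at half the most. Time passes only in rows, so rows that do not move let the fingers close. It gives the time, the measured TCP pose, the force, the opening and the grip force at its end, in the units of the state.
- read_state(): the state, without advancing time (a new reading comes with each control period).
- camera(name): name is "side" or "top" or "wrist"; returns a dict with "color" (480x640x3 uint8, red, green, blue), "range_z" (480x640 float32, m along the optical axis (not along the pixel's ray), 0 where there is no reading), "K" (3x3 intrinsics, pixels), "D" ([k1, k2, p1, p2, k3] as OpenCV has them; the pictures are not rectified), "eye" and "orientation" of the camera in the world; the wrist camera has in their place "tool_from_camera" (4x4, takes a point from camera to tool coordinates, whose origin is the TCP and whose axes are the flange's). Camera axes: x right, y down, z forward; pixel columns grow to the right and rows downward; lengths in m; the calibration is good to about 2 mm. A picture is of the moment at which its call begins: read the wrist's pose just before it.
- close_job(): hands the job in; it is judged then, once.
Trained networks look in a picture, given as the dict that the camera call returned (one of the last four; its "shot" number tells which), for a name from the list of things; names that differ only in an ending like _2 or _b are one class to them, and where a whole thing is asked for, a point or a joint stands for the part that bears it (a point fixed in the world has none). Each returns a list of dicts, best first, with "p" (0 to 1); they miss things now and then, are a little off and sometimes report something else, mostly with a low value. They report only what shows in the picture. A call takes as long as a camera call. They do not tell look-alikes from the thing itself.
- masks_of(name, picture): "region" (480x640 bool, what is visible of it) and "at" ([row, column] in pixels, amid what is visible of it).
The state is a dict: "clock": time; "q": joint angles; "qd": joint speeds; "tau": joint torques, N m; "position": TCP position; "ee_rot": TCP orientation; "wrist_force": force on the tool from outside, world axes, zero at the start; "moment": the same for the moment, N m; "finger_gap": finger opening in m; "grasp_force": force on a finger pad.
Only numpy, scipy, OpenCV 4.12 (cv2) and the standard library are available. Lean on these libraries where they do the work, as an engineer would, in place of code of your own. Each camera call takes 0.05 s, during which the arm holds its last target. There are 200 camera calls.

TASK

Push the turntable round by the blue pegs on its rim until the tub with the red lid stands at the front, in line with the yellow arrow on the foot, then leave it standing still there and take the hand away. Do not touch or lift the tubs and the steel ring that ride on it, leave everything else on the table where it lies, and do not whirl it (less than half a turn a second).

Things in the scene. Friction and masses are not known exactly. Their poses are not given: they have to be found in the camera images.
- foot: black fixed foot under the turntable; origin on the turntable's axis at table height. Its own -x axis is the front: a flat black tongue 44 mm wide and 8 mm high lies on the table along -x, reaching to 185 mm from the axis, so it sticks out from under the disc, and carries a yellow arrow head pointing outwards (away from the axis). The foot's yaw varies by about 20 deg
- turntable (a joint): turn angle of the disc since the start, rad, positive anticlockwise seen from above, no stops. The disc is a steel disc with a black rubber top, 280 mm across, 12 mm thick, top at z = 0.026. It turns either way against about 0.15 N m of friction (1 to 2 N at a peg) and stays where it is left, coasting a few degrees at most
- turntable_center (a point): point on the disc's axis at the height of the disc's top (z = 0.026)
- peg_1 (a point): top of one of the four blue upright rim pegs (14 mm diameter, standing 28 mm above the disc, tops at z = 0.054), 128 mm from the disc's axis. The pegs stand 90 deg apart, each midway between two neighbouring things on the disc, and turn with the disc
- peg_2 (a point): top of one of the four blue upright rim pegs (14 mm diameter, standing 28 mm above the disc, tops at z = 0.054), 128 mm from the disc's axis. The pegs stand 90 deg apart, each midway between two neighbouring things on the disc, and turn with the disc
- peg_3 (a point): top of one of the four blue upright rim pegs (14 mm diameter, standing 28 mm above the disc, tops at z = 0.054), 128 mm from the disc's axis. The pegs stand 90 deg apart, each midway between two neighbouring things on the disc, and turn with the disc
- peg_4 (a point): top of one of the four blue upright rim pegs (14 mm diameter, standing 28 mm above the disc, tops at z = 0.054), 128 mm from the disc's axis. The pegs stand 90 deg apart, each midway between two neighbouring things on the disc, and turn with the disc
- red_tub: white tub with a red lid, 61 mm across, 42 mm high; the one to bring to the front. Loose; stands on the disc, its centre 85 mm from the disc's axis. Origin at the centre of its underside, z up; its own yaw means nothing
- blue_tub: white tub with a blue lid, 73 mm across, 47 mm high. Loose; stands on the disc, its centre 85 mm from the disc's axis. Origin at the centre of its underside, z up; its own yaw means nothing
- white_tub: white tub with a white lid, 73 mm across, 64 mm high, the tallest thing on the disc (top at z = 0.090). Loose; stands on the disc, its centre 85 mm from the disc's axis. Origin at the centre of its underside, z up; its own yaw means nothing
- steel_ring: open steel ring mould, 55 mm across, 34 mm high. Loose; stands on the disc, its centre 85 mm from the disc's axis. Origin at the centre of its underside, z up; its own yaw means nothing
- measuring_spoon: loose steel measuring spoon, 125x43x14 mm, lying on the table to the left; bystander. Origin at the centre of its underside
- brush: loose pastry brush, 203x43x14 mm, lying on the table to the left; bystander. Origin at the centre of its underside
Not all that is in view belongs to the job. There is more than one size of the blue_tub; the job needs the largest. Leave any turquoise look-alike of the red_tub alone.

How it is judged (in metres and radians):
At the end, for the whole second after the job is handed in: The red-lidded tub stands on the front side of the turntable, its centre within 15 mm sideways of the arrow's line; the turntable is at rest; both other tubs, the red-lidded one and the steel ring stand upright on the disc where they rode (60 to 110 mm from its axis) (y of red_tub in the frame of foot between -0.015 and 0.015 m and x of red_tub in the frame of foot below -0.06 m and velocity of joint turntable between -0.05 and 0.05 rad/s and horizontal distance between red_tub and turntable_center between 0.06 and 0.11 m and height (world z) of red_tub between 0.02 and 0.034 m and horizontal distance between blue_tub and turntable_center between 0.06 and 0.11 m and height (world z) of blue_tub between 0.02 and 0.034 m and horizontal distance between white_tub and turntable_center between 0.06 and 0.11 m and height (world z) of white_tub between 0.02 and 0.034 m and horizontal distance between steel_ring and turntable_center between 0.06 and 0.11 m and height (world z) of steel_ring between 0.02 and 0.034 m and angle between each of red_tub, blue_tub, white_tub, steel_ring's own z axis and vertical below 0.15 rad); the robot touches nothing.
It fails at once if a tub or the steel ring was touched by the robot (contact force between any of the fingers, the arm and red_tub above 0.5 N or contact force between any of the fingers, the arm and blue_tub above 0.5 N or contact force between any of the fingers, the arm and white_tub above 0.5 N or contact force between any of the fingers, the arm and steel_ring above 0.5 N).
It fails at once if a tub or the steel ring was lifted off or fell off the disc (height (world z) of any of red_tub, blue_tub, white_tub, steel_ring above 0.045 m or height (world z) of any of red_tub, blue_tub, white_tub, steel_ring below 0.015 m).
It fails at once if the turntable was whirled faster than half a turn a second (velocity of joint turntable above 3.14 rad/s or velocity of joint turntable below -3.14 rad/s).
It fails at once if the spoon or the brush on the table was shifted by more than 20 mm (distance of any of measuring_spoon, brush from where it was at the start of the episode above 0.02 m).
It also fails if it takes over 64 s, if anything falls off the work surface, if the arm or the gripper's body presses on something with over 40 N, if the wrist force passes 120 N, or if a joint passes its speed limit or range.

## Working session

There is one attempt and no reset: what is moved stays moved. The work goes in short steps, Python scripts to look and compute and a shell command to move; the robot and the scene stay as the last step left them, time stands still between calls to the robot, and variables do not carry over. Pictures are saved under pics/ and viewed, at most 10 in all, crops included, and the job is handed in when it is done.

```bash
mkdir -p pics; cat > h.py <<'E'
import numpy as np, cv2
from bench import *
def world(c,pts,depth=None,z=None):
    """pixels (col,row) -> world on plane z"""
    pts=np.asarray(pts,float).reshape(-1,1,2)
    n=cv2.undistortPoints(pts,np.array(c["K"]),np.array(c["D"])).reshape(-1,2)
    d=np.c_[n,np.ones(len(n))]@np.array(c["orientation"]).T
    e=np.array(c["eye"])
    if z is not None: return e+d*((z-e[2])/d[:,2])[:,None]
    return e+d*np.asarray(depth).reshape(-1,1)
E
python3 - <<'E'
from h import *
s=read_state();print(s["clock"],s["position"],s["ee_rot"],s["finger_gap"])
c=camera("top");cv2.imwrite("pics/top.png",c["color"][:,:,::-1])
print(c["eye"],c["orientation"])
for n,z in [("foot",.008),("turntable",.026),("peg_1",.054),("red_tub",.068),("blue_tub",.073),("white_tub",.09),("steel_ring",.06),("measuring_spoon",.01),("brush",.01)]:
    for m in masks_of(n,c)[:5]:
        r=m["at"];print(n,round(m["p"],2),np.round(r),m["region"].sum(),world(c,[[r[1],r[0]]],z=z).round(3)[0])
E
```

```text
0.0 [0.27548351 0.56058373 0.23051832] [[-8.97501711e-01  4.41010590e-01 -5.80968772e-04]
 [ 4.41010969e-01  8.97500759e-01 -1.30866077e-03]
 [-5.57133447e-05 -1.43073888e-03 -9.99998975e-01]] 0.08534577249145961
[0.46964948 0.04520137 1.36969549] [[ 0.00486856 -0.99659581  0.08229874]
 [-0.99995354 -0.00553661 -0.00789111]
 [ 0.0083199  -0.0822565  -0.99657646]]
foot 0.73 [307. 433.] 332 [ 0.415 -0.222  0.008]
turntable 0.98 [258. 416.] 7743 [ 0.537 -0.179  0.026]
peg_1 0.75 [256. 414.] 7722 [ 0.539 -0.17   0.054]
red_tub 0.91 [270. 311.] 475 [0.505 0.078 0.068]
red_tub 0.58 [247. 387.] 526 [ 0.56  -0.103  0.068]
blue_tub 0.86 [144. 377.] 371 [ 0.811 -0.078  0.073]
blue_tub 0.7 [212. 422.] 770 [ 0.644 -0.185  0.073]
blue_tub 0.59 [146. 416.] 375 [ 0.806 -0.172  0.073]
white_tub 0.91 [240. 459.] 849 [ 0.578 -0.27   0.09 ]
measuring_spoon 0.83 [299. 264.] 376 [0.433 0.196 0.01 ]
measuring_spoon 0.68 [333. 182.] 923 [0.35  0.396 0.01 ]
measuring_spoon 0.41 [257. 412.] 7827 [ 0.539 -0.171  0.01 ]
measuring_spoon 0.41 [286. 410.] 144 [ 0.467 -0.167  0.01 ]
measuring_spoon 0.37 [241. 458.] 838 [ 0.581 -0.287  0.01 ]
brush 0.57 [334. 179.] 822 [0.347 0.403 0.01 ]
```

View pics/top.png

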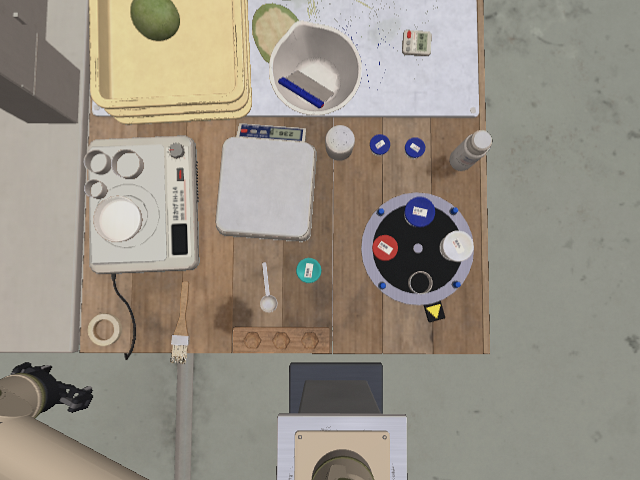

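The top view shows the disc centred near (418,248). The red tub is on its left at (385,247), and the yellow arrow is at (434,312). The pegs are at (381,212), (456,211), (381,285) and (456,285). The red tub needs about 100° anticlockwise, so I'll push the rear-left peg at (381,212).

```bash
cat > geo.py <<'E'
from h import *
def cent(mask,near,rad=12):
    yy,xx=np.nonzero(mask); k=np.hypot(xx-near[0],yy-near[1])<rad
    return [xx[k].mean(),yy[k].mean()] if k.sum()>3 else None
def az(v): return np.degrees(np.arctan2(v[1],v[0]))
def measure(c):
    hsv=cv2.cvtColor(c["color"],cv2.COLOR_RGB2HSV)
    H,S,V=[hsv[:,:,i].astype(int) for i in range(3)]
    yel=(abs(H-28)<6)&(S>150)&(V>120)
    red=((H<8)|(H>172))&(S>150)&(V>90)
    ar=world(c,[cent(yel,(434,312))],z=.008)[0]
    bl=(abs(H-110)<14)&(S>130)
    return ar,red,bl
E
python3 - <<'E'
from geo import *
c=camera("top"); ar,red,bl=measure(c)
P=np.array([world(c,[cent(bl,p,7)],z=.05)[0] for p in [(381,212),(456,211),(381,285),(456,285)]])
C=P.mean(0); print("pegs",P.round(4).tolist(),"C",C.round(4)); print("r",np.hypot(*(P-C)[:,:2].T).round(4),[round(az(p-C),1) for p in P])
R=world(c,[cent(red,(385,247),16)],z=.068)[0]
print("arrow",ar.round(4),az(ar-C),np.hypot(*(ar-C)[:2]),"red",R.round(4),az(R-C),np.hypot(*(R-C)[:2]))
phi=az(P[0]-C)
s=read_state();p=np.array(s["position"]);Rm=np.array(s["ee_rot"])
u=np.array([np.cos(np.radians(phi)),np.sin(np.radians(phi)),0]);t=np.array([-u[1],u[0],0])
T=C+.134*u-.030*t; T[2]=.2
print("target",T.round(4),"rel tool mm",(Rm.T@(T-p)*1000).round(1),"turn x axis to",phi,"from",az(Rm[:,0]), "xaxis lag target")
E
```

```text
pegs [[0.6488, -0.0889, 0.05], [0.6521, -0.2688, 0.05], [0.4692, -0.0931, 0.05], [0.473, -0.2721, 0.05]] C [ 0.5608 -0.1807  0.05  ]
r [0.1272 0.1268 0.1267 0.1267] [np.float64(46.2), np.float64(-44.0), np.float64(136.3), np.float64(-133.8)]
arrow [ 0.4091 -0.2257  0.008 ] -163.4928285671165 0.15821540424260883 red [ 0.5596 -0.0976  0.068 ] 90.79310794670151 0.08313086708442216
target [ 0.6752 -0.1048  0.2   ] rel tool mm [-652.2 -421.3   31.3] turn x axis to 46.20485553399484 from 153.82700969657694 xaxis lag target
```

```bash
python3 -m handwheel '[{"x":-36,"y":-23,"jaw":0},{"x":-36,"y":-23,"jaw":0},{"x":-36,"y":-23,"jaw":0},{"x":-36,"y":-23,"jaw":0},{"x":-36,"y":-23,"jaw":0},{"x":-36,"y":-23,"jaw":0},{"x":-36,"y":-23,"jaw":0},{"x":-36,"y":-23,"jaw":0},{"x":-36,"y":-23,"jaw":0},{"x":-36,"y":-23,"jaw":0},{"x":-36,"y":-23,"jaw":0},{"x":-36,"y":-23,"jaw":0}]'
python3 -m handwheel '[{"x":-36,"y":-23,"jaw":0},{"x":-36,"y":-23,"jaw":0},{"x":-36,"y":-23,"jaw":0},{"x":-36,"y":-23,"jaw":0},{"x":-36,"y":-23,"jaw":0},{"x":-36,"y":-23,"jaw":0},{"jaw":0}]'
python3 -m handwheel '[{"az":0.145,"jaw":0},{"az":0.145,"jaw":0},{"az":0.145,"jaw":0},{"az":0.145,"jaw":0},{"az":0.145,"jaw":0},{"az":0.145,"jaw":0},{"az":0.145,"jaw":0},{"az":0.145,"jaw":0},{"az":0.145,"jaw":0},{"az":0.145,"jaw":0},{"az":0.145,"jaw":0},{"az":0.145,"jaw":0}]'
cat > g2.py <<'E'
from geo import *
s=read_state();p=np.array(s["position"]);Rm=np.array(s["ee_rot"])
C=np.array([.5608,-.1807,0]);phi=46.2
u=np.array([np.cos(np.radians(phi)),np.sin(np.radians(phi)),0]);t=np.array([-u[1],u[0],0])
T=C+.134*u-.030*t; T[2]=.036
print(s["clock"],p.round(4),"x az",az(Rm[:,0]),"tilt",Rm[:,2].round(3),"q",np.round(s["q"],1),s["finger_gap"],"rel mm",(Rm.T@(T-p)*1000).round(1))
E
python3 g2.py
```

```text
0.55 [0.2757 0.561  0.2313] x az 153.82700969657694 tilt [ 0.  0. -1.] q [-65.1  19.   -3.7  83.7   1.2  77.3  -5.1] 0.08567721023757909 rel mm [-652.2 -421.3  195.3]invalid input
invalid input
invalid input
```

```bash
python3 -m handwheel '[{"x":-36,"y":-23,"z":0,"ax":0,"ay":0,"az":0,"jaw":0}]'; python3 g2.py
```

```text
clock: 0.65
position: [0.2934, 0.5278, 0.2306]
ee_rot: [[-0.901, 0.434, -0.003], [0.434, 0.901, 0.001], [0.003, 0.0, -1.0]]
wrist_force: [0.0, 0.3, 0.7]
finger_gap: 0.0731
grasp_force: 0.0
0.65 [0.2934 0.5278 0.2306] x az 154.2936800079945 tilt [-0.003  0.001 -1.   ] q [-62.6  16.4  -3.2  87.1   0.7  76.5  -1.5] 0.07308346175901363 rel mm [-619.  -404.4  192.8]
```

All keys are required.

```bash
python3 -m handwheel '[{"x":-36,"y":-23,"z":0,"ax":0,"ay":0,"az":0,"jaw":0},{"x":-36,"y":-23,"z":0,"ax":0,"ay":0,"az":0,"jaw":0},{"x":-36,"y":-23,"z":0,"ax":0,"ay":0,"az":0,"jaw":0},{"x":-36,"y":-23,"z":0,"ax":0,"ay":0,"az":0,"jaw":0},{"x":-36,"y":-23,"z":0,"ax":0,"ay":0,"az":0,"jaw":0},{"x":-36,"y":-23,"z":0,"ax":0,"ay":0,"az":0,"jaw":0},{"x":-36,"y":-23,"z":0,"ax":0,"ay":0,"az":0,"jaw":0},{"x":-36,"y":-23,"z":0,"ax":0,"ay":0,"az":0,"jaw":0},{"x":-36,"y":-23,"z":0,"ax":0,"ay":0,"az":0,"jaw":0},{"x":-36,"y":-23,"z":0,"ax":0,"ay":0,"az":0,"jaw":0},{"x":-36,"y":-23,"z":0,"ax":0,"ay":0,"az":0,"jaw":0},{"x":-36,"y":-23,"z":0,"ax":0,"ay":0,"az":0,"jaw":0}]' | tail -1
python3 -m handwheel '[{"x":-36,"y":-23,"z":0,"ax":0,"ay":0,"az":0,"jaw":0},{"x":-36,"y":-23,"z":0,"ax":0,"ay":0,"az":0,"jaw":0},{"x":-36,"y":-23,"z":0,"ax":0,"ay":0,"az":0,"jaw":0},{"x":-36,"y":-23,"z":0,"ax":0,"ay":0,"az":0,"jaw":0},{"x":-36,"y":-23,"z":0,"ax":0,"ay":0,"az":0,"jaw":0},{"x":0,"y":0,"z":0,"ax":0,"ay":0,"az":0.14,"jaw":0},{"x":0,"y":0,"z":0,"ax":0,"ay":0,"az":0.14,"jaw":0},{"x":0,"y":0,"z":0,"ax":0,"ay":0,"az":0.14,"jaw":0},{"x":0,"y":0,"z":0,"ax":0,"ay":0,"az":0.14,"jaw":0},{"x":0,"y":0,"z":0,"ax":0,"ay":0,"az":0.14,"jaw":0},{"x":0,"y":0,"z":0,"ax":0,"ay":0,"az":0.14,"jaw":0}]' | tail -1
python3 g2.py
```

```text
grasp_force: 0.0
grasp_force: 0.0
2.95 [ 0.6746 -0.0963  0.2313] x az 105.38154357940505 tilt [ 0.  0. -1.] q [-17.7  28.6  32.4  75.5 -15.1  80.2  29.5] -1.620110419459756e-06 rel mm [ -8.3  -1.7 195.3]
```

```bash
python3 -m handwheel '[{"x":-8,"y":-2,"z":0,"ax":0,"ay":0,"az":0.14,"jaw":0},{"x":0,"y":0,"z":0,"ax":0,"ay":0,"az":0.14,"jaw":0},{"x":0,"y":0,"z":0,"ax":0,"ay":0,"az":0.14,"jaw":0},{"x":0,"y":0,"z":0,"ax":0,"ay":0,"az":0.14,"jaw":0},{"x":0,"y":0,"z":0,"ax":0,"ay":0,"az":0.14,"jaw":0},{"x":0,"y":0,"z":0,"ax":0,"ay":0,"az":0.14,"jaw":0},{"x":0,"y":0,"z":0,"ax":0,"ay":0,"az":0.14,"jaw":0},{"x":0,"y":0,"z":0,"ax":0,"ay":0,"az":0.05,"jaw":0},{"x":0,"y":0,"z":40,"ax":0,"ay":0,"az":0,"jaw":0},{"x":0,"y":0,"z":40,"ax":0,"ay":0,"az":0,"jaw":0},{"x":0,"y":0,"z":0,"ax":0,"ay":0,"az":0,"jaw":0}]' | tail -1
python3 g2.py
python3 - <<'E'
from h import *
c=camera("side");cv2.imwrite("pics/side1.png",c["color"][:,:,::-1])
E
```

```text
grasp_force: 0.0
4.05 [ 0.6721 -0.1033  0.1459] x az 46.71284435353324 tilt [-0.009  0.001 -1.   ] q [-23.5  34.6  42.   81.8 -23.4  73.  -22.8] -2.0360898775074882e-06 rel mm [  1.6   4.  109.8]
```

View pics/side1.png

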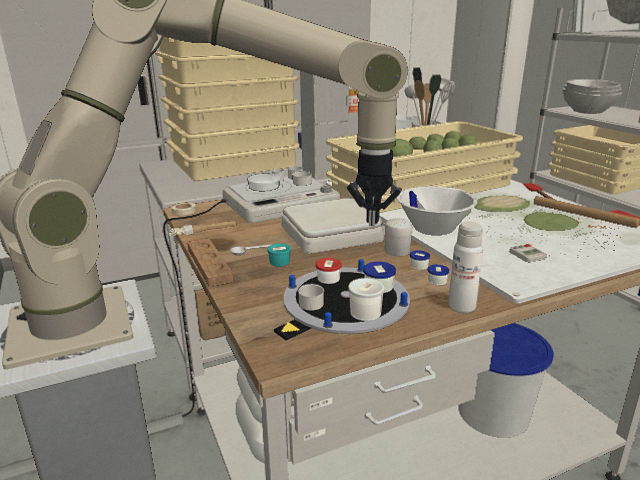

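The side view shows the closed gripper at (373,215), above the rear-left of the disc between the blue tub (380,272) and the rear-left peg (361,265). Nothing below it is in the way, so I'll go down behind the peg.

```bash
python3 -m handwheel '[{"x":2,"y":4,"z":20,"ax":0,"ay":0,"az":0,"jaw":0},{"x":0,"y":0,"z":25,"ax":0,"ay":0,"az":0,"jaw":0},{"x":0,"y":0,"z":25,"ax":0,"ay":0,"az":0,"jaw":0},{"x":0,"y":0,"z":20,"ax":0,"ay":0,"az":0,"jaw":0},{"x":0,"y":0,"z":13,"ax":0,"ay":0,"az":0,"jaw":0},{"x":0,"y":0,"z":0,"ax":0,"ay":0,"az":0,"jaw":0},{"x":0,"y":0,"z":0,"ax":0,"ay":0,"az":0,"jaw":0}]'
python3 g2.py
```

```text
clock: 4.8
position: [0.68, -0.1062, 0.0497]
ee_rot: [[0.686, 0.728, 0.002], [0.728, -0.686, -0.0], [0.001, 0.001, -1.0]]
wrist_force: [0.3, 0.8, 0.9]
finger_gap: 0.0002
grasp_force: 0.0
4.8 [ 0.68   -0.1062  0.0497] x az 46.687151520790486 tilt [ 0.002 -0.    -1.   ] q [-21.5  40.4  39.   85.5 -27.1  63.7 -20.4] 0.00020683073527237095 rel mm [-2.2 -4.5 13.7]
```

```bash
python3 -m handwheel '[{"x":-2,"y":-4,"z":7,"ax":0,"ay":0,"az":0,"jaw":0},{"x":0,"y":0,"z":7,"ax":0,"ay":0,"az":0,"jaw":0},{"x":0,"y":-3,"z":0,"ax":0,"ay":0,"az":0,"jaw":0},{"x":0,"y":-3,"z":0,"ax":0,"ay":0,"az":0,"jaw":0},{"x":0.5,"y":-5,"z":0,"ax":0,"ay":0,"az":-0.04,"jaw":0},{"x":1.3,"y":-10.7,"z":0,"ax":0,"ay":0,"az":-0.08,"jaw":0},{"x":1.3,"y":-10.7,"z":0,"ax":0,"ay":0,"az":-0.08,"jaw":0},{"x":1.3,"y":-10.7,"z":0,"ax":0,"ay":0,"az":-0.08,"jaw":0},{"x":1.3,"y":-10.7,"z":0,"ax":0,"ay":0,"az":-0.08,"jaw":0},{"x":0.7,"y":-5.3,"z":0,"ax":0,"ay":0,"az":-0.04,"jaw":0},{"x":0,"y":0,"z":0,"ax":0,"ay":0,"az":0,"jaw":0},{"x":0,"y":0,"z":0,"ax":0,"ay":0,"az":0,"jaw":0}]'
cat > g3.py <<'E'
from geo import *
s=read_state();p=np.array(s["position"]);Rm=np.array(s["ee_rot"])
C=np.array([.5608,-.1807,0]);r=p-C
c=camera("top");cv2.imwrite("pics/top_%d.png"%(s["clock"]*100),c["color"][:,:,::-1])
ar,red,bl=measure(c)
yy,xx=np.nonzero(red&(np.hypot(np.arange(640)[None]-418,np.arange(480)[:,None]-248)<58))
R=world(c,[[xx.mean(),yy.mean()]],z=.068)[0]
A=196.5
print(s["clock"],p.round(4),"x az",az(Rm[:,0]),"centre->tcp in tool mm",(Rm.T@r*1000).round(1),"red px",len(xx),R.round(3),"az",az(R-C)%360,"r",np.hypot(*(R-C)[:2]),"left deg",A-az(R-C)%360,"q7",s["q"][6],s["wrist_force"])
E
python3 g3.py
```

```text
clock: 6.0
position: [0.6304, -0.0658, 0.0347]
ee_rot: [[0.35, 0.937, 0.001], [0.937, -0.35, 0.0], [0.0, 0.0, -1.0]]
wrist_force: [0.4, -0.1, -0.8]
finger_gap: 0.0002
grasp_force: 0.0
6.0 [ 0.6304 -0.0658  0.0347] x az 69.53243504019483 centre->tcp in tool mm [132.   25.1 -34.6] red px 62 [ 0.521 -0.128  0.068] az 127.40274798602042 r 0.06606139823803259 left deg 69.09725201397958 q7 -2.7699586877191895 [ 0.41090992 -0.144433   -0.83982258]
```

```bash
python3 -c "
import cv2,glob
f=sorted(glob.glob('pics/top_*.png'))[-1];i=cv2.imread(f)[170:350,330:510];cv2.imwrite('pics/c1.png',cv2.resize(i,None,fx=3,fy=3))"
```

```text
(no output)
```

View pics/c1.png

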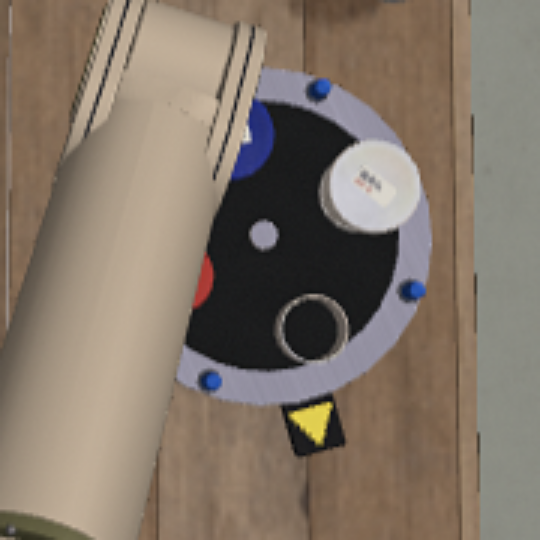

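The crop shows the disc about 25° further round and all four riders in place: red is partly under the forearm at (200,280) and the ring is at (312,328). I'll continue the arc.

```bash
python3 -m handwheel '[{"x":0.7,"y":-5.3,"z":0,"ax":0,"ay":0,"az":-0.04,"jaw":0},{"x":1.6,"y":-10.6,"z":0,"ax":0,"ay":0,"az":-0.08,"jaw":0},{"x":1.6,"y":-10.6,"z":0,"ax":0,"ay":0,"az":-0.08,"jaw":0},{"x":1.6,"y":-10.6,"z":0,"ax":0,"ay":0,"az":-0.08,"jaw":0},{"x":1.6,"y":-10.6,"z":0,"ax":0,"ay":0,"az":-0.08,"jaw":0},{"x":1.6,"y":-10.6,"z":0,"ax":0,"ay":0,"az":-0.08,"jaw":0},{"x":1.6,"y":-10.6,"z":0,"ax":0,"ay":0,"az":-0.08,"jaw":0},{"x":1.6,"y":-10.6,"z":0,"ax":0,"ay":0,"az":-0.08,"jaw":0},{"x":1.6,"y":-10.6,"z":0,"ax":0,"ay":0,"az":-0.08,"jaw":0},{"x":0.7,"y":-5.3,"z":0,"ax":0,"ay":0,"az":-0.04,"jaw":0},{"x":0,"y":0,"z":0,"ax":0,"ay":0,"az":0,"jaw":0},{"x":0,"y":0,"z":0,"ax":0,"ay":0,"az":0,"jaw":0}]'
cat >> g3.py <<'E'
n,_,st,ce=cv2.connectedComponentsWithStats(bl.astype(np.uint8))
for k in range(1,n):
    if 5<st[k,4]<90:
        w=world(c,[ce[k]],z=.05)[0]-C
        if .115<np.hypot(*w[:2])<.14: print("peg az",az(w).round(1),"phase",(az(w)%90).round(1),"turned mod 90",((az(w)-46.2)%90).round(1))
E
python3 g3.py
```

```text
clock: 7.25
position: [0.5377, -0.049, 0.0344]
ee_rot: [[-0.354, 0.935, 0.0], [0.935, 0.354, 0.0], [-0.0, 0.0, -1.0]]
wrist_force: [0.0, -0.3, -0.6]
finger_gap: -0.0
grasp_force: 0.0
7.25 [ 0.5377 -0.049   0.0344] x az 110.72590095545644 centre->tcp in tool mm [131.4  25.1 -34.4] red px 236 [ 0.482 -0.157  0.068] az 162.9058984079178 r 0.08213612496379234 left deg 33.59410159208221 q7 31.27056023067821 [ 0.03830942 -0.27717046 -0.60836631]
peg az 19.3 phase 19.3 turned mod 90 63.1
peg az -70.7 phase 19.3 turned mod 90 63.1
peg az -160.7 phase 19.3 turned mod 90 63.1
```

```bash
python3 -m handwheel '[{"x":0.7,"y":-5.3,"z":0,"ax":0,"ay":0,"az":-0.04,"jaw":0},{"x":1.6,"y":-10.6,"z":0,"ax":0,"ay":0,"az":-0.08,"jaw":0},{"x":1.6,"y":-10.6,"z":0,"ax":0,"ay":0,"az":-0.08,"jaw":0},{"x":1.6,"y":-10.6,"z":0,"ax":0,"ay":0,"az":-0.08,"jaw":0},{"x":1.6,"y":-10.6,"z":0,"ax":0,"ay":0,"az":-0.08,"jaw":0},{"x":1.6,"y":-10.6,"z":0,"ax":0,"ay":0,"az":-0.08,"jaw":0},{"x":1.6,"y":-10.6,"z":0,"ax":0,"ay":0,"az":-0.08,"jaw":0},{"x":1.6,"y":-10.6,"z":0,"ax":0,"ay":0,"az":-0.08,"jaw":0},{"x":1.2,"y":-8,"z":0,"ax":0,"ay":0,"az":-0.06,"jaw":0},{"x":0.7,"y":-5.3,"z":0,"ax":0,"ay":0,"az":-0.04,"jaw":0},{"x":0,"y":0,"z":0,"ax":0,"ay":0,"az":0,"jaw":0},{"x":0,"y":0,"z":0,"ax":0,"ay":0,"az":0,"jaw":0}]'
python3 g3.py
```

```text
clock: 8.5
position: [0.4585, -0.0952, 0.0343]
ee_rot: [[-0.873, 0.487, 0.0], [0.487, 0.873, 0.0], [-0.0, 0.0, -1.0]]
wrist_force: [0.4, -0.2, -0.5]
finger_gap: -0.0
grasp_force: 0.0
8.5 [ 0.4585 -0.0952  0.0343] x az 150.84329049415092 centre->tcp in tool mm [131.   24.8 -34.4] red px 126 [ 0.48  -0.221  0.068] az 206.88119046483476 r 0.09013786957779059 left deg -10.38119046483476 q7 72.7507244975362 [ 0.40512875 -0.17957956 -0.5426946 ]
peg az -31.5 phase 58.5 turned mod 90 12.3
peg az 58.6 phase 58.6 turned mod 90 12.4
peg az -121.6 phase 58.4 turned mod 90 12.2
```

The pegs show 102.3° of the 105.7° needed. I'll nudge the rest slowly, back off the peg and rise.

```bash
python3 -m handwheel '[{"x":0.3,"y":-2.6,"z":0,"ax":0,"ay":0,"az":-0.02,"jaw":0},{"x":0.3,"y":-2.6,"z":0,"ax":0,"ay":0,"az":-0.02,"jaw":0},{"x":0.3,"y":-2.6,"z":0,"ax":0,"ay":0,"az":-0.02,"jaw":0},{"x":0,"y":0,"z":0,"ax":0,"ay":0,"az":0,"jaw":0},{"x":2,"y":4,"z":0,"ax":0,"ay":0,"az":0,"jaw":0},{"x":2,"y":4,"z":0,"ax":0,"ay":0,"az":0,"jaw":0},{"x":0,"y":0,"z":-20,"ax":0,"ay":0,"az":0,"jaw":0},{"x":0,"y":0,"z":-30,"ax":0,"ay":0,"az":0,"jaw":0},{"x":0,"y":0,"z":-40,"ax":0,"ay":0,"az":0,"jaw":0},{"x":0,"y":0,"z":-40,"ax":0,"ay":0,"az":0,"jaw":0},{"x":0,"y":0,"z":-40,"ax":0,"ay":0,"az":0,"jaw":0},{"x":0,"y":0,"z":0,"ax":0,"ay":0,"az":0,"jaw":0}]'
python3 -m handwheel '[{"x":20,"y":40,"z":0,"ax":0,"ay":0,"az":0,"jaw":0},{"x":20,"y":40,"z":0,"ax":0,"ay":0,"az":0,"jaw":0},{"x":20,"y":40,"z":0,"ax":0,"ay":0,"az":0,"jaw":0},{"x":20,"y":40,"z":0,"ax":0,"ay":0,"az":0,"jaw":0},{"x":20,"y":40,"z":0,"ax":0,"ay":0,"az":0,"jaw":0},{"x":0,"y":0,"z":0,"ax":0,"ay":0,"az":0,"jaw":0},{"x":0,"y":0,"z":0,"ax":0,"ay":0,"az":0,"jaw":0}]' | head -2
python3 g3.py;  python3 -c "
import cv2,glob
f=max(glob.glob('pics/top_*.png'),key=lambda f:int(f[9:-4]));i=cv2.imread(f)[170:350,330:510];cv2.imwrite('pics/c2.png',cv2.resize(i,None,fx=3,fy=3))"
```

```text
clock: 9.75
position: [0.4561, -0.0926, 0.2094]
ee_rot: [[-0.902, 0.432, 0.009], [0.432, 0.902, 0.001], [-0.008, 0.004, -1.0]]
wrist_force: [0.7, 0.5, -0.7]
finger_gap: 0.0001
grasp_force: 0.0
clock: 10.45
position: [0.4492, 0.1317, 0.2036]
10.45 [0.4492 0.1317 0.2036] x az 154.54030121399649 centre->tcp in tool mm [ 235.1  233.8 -203.7] red px 388 [ 0.481 -0.206  0.068] az 197.40864073586297 r 0.08383792772690077 left deg -0.9086407358629742 q7 42.61858701123121 [-0.94585733 -1.17741067  0.97221665]
peg az -28.6 phase 61.4 turned mod 90 15.2
peg az 61.3 phase 61.3 turned mod 90 15.1
peg az -118.7 phase 61.3 turned mod 90 15.1
peg az 151.4 phase 61.4 turned mod 90 15.2
```

View pics/c2.png

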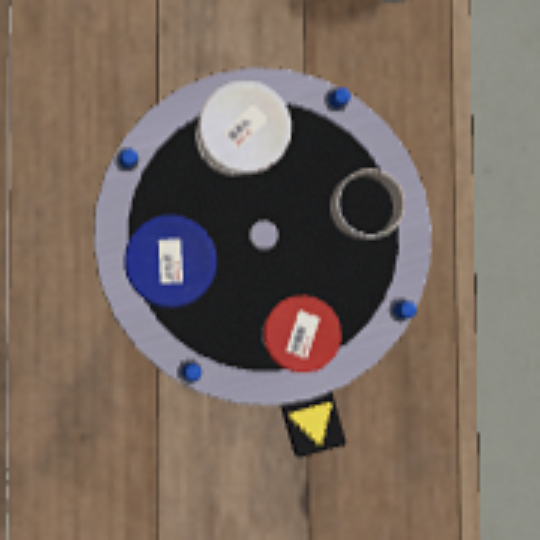

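The red lid at (302,334) lies on the line from the hub (263,235) to the arrow (317,427), within about 1°. All four riders are standing in place and the hand is clear, so I'll hand it in.

```bash
python3 -c "from bench import *;print(close_job())"
```

```text
the job is handed in; nothing more can be done
None
```

I turned the table about 105° anticlockwise, which put the red-lidded tub within about 1° of the arrow's line in the last picture; the hand was clear, and the job is handed in with no verdict shown.

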